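# Swing the drying carrier round and settle it over the index strip

### The arm

A 7-joint arm with a two-finger parallel gripper is mounted at the origin on the work surface. World frame = base frame: x ahead of the robot, y to its left, z up, the work surface at z = 0. Lengths are in m, angles in degrees, forces in N, time in s.
With the tool pointing down it reaches from about 0.425 to 0.825 m from the base axis. Payload 3.6 kg.
Tool frame: the origin (TCP) lies at the very end of the fingers, on their centre line; the grasp point (between the pads) lies 19 mm behind it; z points along the fingers, y is the line along which they close (so a half turn about z gives the same grasp; the last joint's range is limited). The gripper opens to 85 mm and grips with 20 to 120 N. Pads are 22 mm wide; open, the fingers measure 114 mm over their backs; the gripper's body (76 mm by 85 mm) begins 54 mm behind the grasp point. The pads swing forward as they close: fully open they stand 13 mm farther back than shut.
Start: joints at [-70.961, 35.231, -0.722, 81.555, 0.464, 63.22, -2.315], TCP at [0.228, 0.609, 0.231] pointing down, gripper open.
Joint ranges: [-178.69, 178.69], [-17.37, 117.87], [-77.05, 75.6], [15.02, 138.74], [-78.02, 258.01], [0.78, 113.62], [-162.83, 162.83]. Speed limits (degrees/s): [159.86, 159.86, 180, 180, 180, 180, 180].

### API

Orientations are given as [roll, pitch, yaw] about the fixed x, y, z axes, in that order (R = Rz(yaw) Ry(pitch) Rx(roll)).
In Python, from plant import robot gives the robot as it stands.
- The arm moves only by the tool servo_tool, never from a script. Its arguments are lists of equal length, an entry for each row: "linear": the shift along the world's x, y, z in mm, a list of three; "turn": the turn, a rotation vector about the world's x, y, z in degrees, a list of three; "grip": the opening, from 0 (shut) to 1 (fully open). In form: {"linear": [[dx, dy, dz], ...], "turn": [[ax, ay, az], ...], "grip": [grip, ...]}. A call has 1 to 20 rows; each row is the pose to reach, as a shift and turn from the pose commanded when the call began; what a row does not reach only later rows make up. A row lasts 1/8 s, in which the tool goes at most 62.5 mm and 10.7 degrees, less where a joint would pass 70% of its speed; a pose out of reach is approached as far as the arm can. A call with a gripper value outside its range is refused whole. The fingers move at their own pace and stop on an object; "squeeze" is the grip in N (left out, the last holds). Time passes only in rows, so rows that repeat a pose let the fingers close. It gives the time, the measured TCP pose, the force, the opening and the grip force at its end, in the units of the state.
- robot.get_state(): the state, without advancing time (a new reading comes with each control period).
- robot.read_camera(name): name is "scene" or "top" or "wrist"; returns a dict with "img" (384x512x3 uint8, blue, green, red), "mtx" (3x3 intrinsics, pixels), "rvec" (rotation vector, rad) and "tvec" (3), from world to camera coordinates, as OpenCV has them. Camera axes: x right, y down, z forward; pixel columns grow to the right and rows downward; lengths in m; the calibration is good to about 2 mm. The wrist camera is an equidistant fisheye: a pixel r from the principal point sees the ray r / f radians off the axis. A picture is of the moment at which its call begins. There is no depth.
- robot.finish_job(): hands the job in; it is judged then, once.
The state is a dict: "t": time; "joint_positions": joint angles; "qd": joint speeds; "effort": joint torques, N m; "position": TCP position; "ee_rot": TCP orientation; "ft_force": force on the tool from outside, world axes, zero at the start; "wrist_torque": the same for the moment, N m; "finger_gap": finger opening in m; "finger_force": force on a finger pad.
Only numpy, scipy, OpenCV 4.12 (cv2) and the standard library are available. Lean on these libraries where they do the work, as an engineer would, in place of code of your own. Each camera call takes 0.05 s, during which the arm holds its last target. There are 200 camera calls.

### The job

Swing the heavy drying carrier round on its pivot until it stands lined up over the steel index strip on the bench, and leave it there released and standing still for a few seconds. It is not for gripping: push it gently by its long sides to start it and to slow it down, never let it race or run against its end stops, never touch the freshly varnished board on top, and leave the other things on the bench alone.

Things in the scene. Friction and masses are not known exactly. Their poses are not given: they have to be found in the camera images.
- carrier: Heavy grey swing arm, a box 120 mm wide, 450 mm from post axis to free end, underside 30 and top 130 mm above the bench. Origin on its centre line 390 mm from the post axis, at bench height; x to the post, z up. It swings level about the post with damping 0.015 N m s/rad and dry friction only 0.004 N m: it coasts long. 17 kg +-25 %, about 0.92 kg m2 about the post. Keep under 0.7 rad/s.
- carrier_tip (a point): Centre of the arm's free end face, 450 mm from the post axis, 80 mm above the bench; x to the post, z up. The arm is too wide to grip: push one of its flat upright long sides (60 mm either side of the centre line), brake on the other, e.g. with closed fingers 390 mm from the post, under 30 N. It starts at rest with its free end to the left (+y) and must go to the right.
- foot: Round dark steel foot, 150 mm diameter, and upright post, 205 mm high, fixed on the far side of the bench; its place and yaw vary. Origin at bench height, 250 mm from the post axis towards the robot; x to the post, z up. The arm starts turned 0.45 to 0.6 rad from the foot's x one way; the strip is turned 0.15 to 0.6 rad the other way; hidden end stops at 0.9 rad either way: stay within 0.8.
- board (a point): Freshly varnished dark board with carved pieces, fixed on top of the arm; do not touch. 400 x 100 x 18 mm, along the arm from 100 to 500 mm from the post axis: overhangs the free end by 50 mm, stands back 10 mm from each long side. Its top is 148 mm above the bench, the pieces reach 160 mm. This point is the centre of its top face; x to the post, z up.
- strip_mark (a point): Point on top of the steel index strip, on its centre line, 450 mm from the post axis: carrier_tip stands right above it when the arm is lined up. x along the strip to the post, z up. The strip lies flat on the bench, 330 x 30 x 6 mm, 260 to 590 mm from the post axis, and its near end shows beyond the board. The post is on the far side.
- tin: Closed can, 80 mm diameter, 100 mm high, standing on the bench to the right; leave alone. Origin at the centre of its underside.
- glue: Squat closed jar, 70 mm diameter, 90 mm high, standing on the bench to the left; leave alone. Origin at the centre of its underside.
- mallet: Hammer, 260 mm long, lying on the bench to the left, near the robot; leave alone. Origin at its underside near the middle.

How it is judged:
By the outcome, as a careful person would: the job done as asked, in the order asked, and still so for the second after the job is handed in, with the robot touching nothing.
It also fails if it takes over 45 s, if anything falls off the work surface, if the arm or the gripper's body presses on something with over 40 N, if the wrist force passes 120 N, or if a joint passes its speed limit or range.

## Working session

There is one attempt and no reset: what is moved stays moved. The work goes in short steps, Python scripts to look and compute and a tool call to move; the robot and the scene stay as the last step left them, time stands still between calls to the robot, and variables do not carry over. Pictures are saved under pics/ and viewed, at most 10 in all, crops included, and the job is handed in when it is done.

Besides the shell and the picture viewer there is one more tool, called as name(argument=value, ...) on one line, values as JSON. servo_tool: Moves the arm, as the interface text tells. Its arguments: {"type":"object","properties":{"linear":{"type":"array","items":{"type":"array","items":{"type":"number"}}},"turn":{"type":"array","items":{"type":"array","items":{"type":"number"}}},"grip":{"type":"array","items":{"type":"number"}},"squeeze":{"type":"number"}},"required":["linear","turn","grip"]}

```bash
ls; mkdir -p pics
python3 - <<'E'
from plant import robot
import cv2,numpy as np
s=robot.get_state();print(s)
ims=[]
for n in("scene","top"):
    c=robot.read_camera(n);ims.append(c["img"]);cv2.imwrite(f"pics/{n}0.png",c["img"]);np.savez(f"{n}0.npz",**c);print(n,c["mtx"].tolist(),c["rvec"],c["tvec"])
E
```

```text
pics
{'t': 0.0, 'joint_positions': array([-70.96235702,  35.29158023,  -0.72358759,  81.64214052,
         0.46366054,  63.2207296 ,  -2.3163363 ]), 'qd': array([-0.00537583,  0.08317985,  0.03509398, -0.06628654, -0.12102764,
       -0.00714618, -0.03099585]), 'effort': array([ 9.51635980e-05, -4.69227970e+01,  2.59046517e-01, -1.71026784e+01,
        9.92343994e-03,  9.87895648e-03, -6.66451854e-07]), 'position': array([0.22793901, 0.60788961, 0.230107  ]), 'ee_rot': array([-1.79848414e+02,  1.46893842e-03,  1.59446650e+02]), 'ft_force': array([ 0.52916479, -0.47307076,  0.51477984]), 'wrist_torque': array([-0.01239573,  0.02300334, -0.00098625]), 'finger_force': 0.0, 'finger_gap': 0.08483030124439445}
scene [[429.382132615631, 0.0, 262.89149766601025], [0.0, 429.382132615631, 202.04979565122653], [0.0, 0.0, 1.0]] [ 2.78910636  0.52073299 -0.07250114] [-0.47851064 -0.1355134   1.66961164]
top [[387.95652154246363, 0.0, 253.753819444002], [0.0, 387.95652154246363, 195.02595310913415], [0.0, 0.0, 1.0]] [ 2.1779415  -2.20208679  0.07025928] [0.011243   0.52866965 1.67315654]
```

View pics/top0.png

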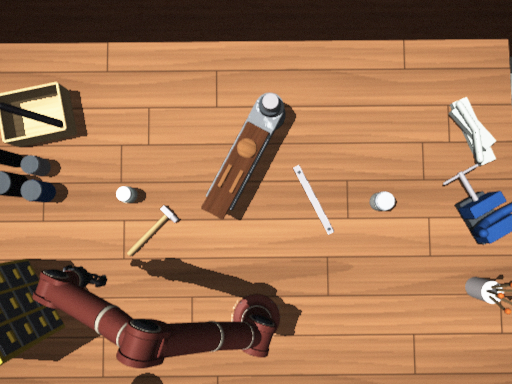

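View pics/scene0.png

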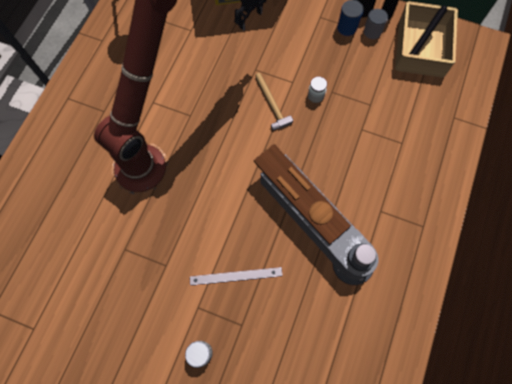

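The top view shows the post cap near (270,100), the board's near end near (203-226,207-218), the strip from (298,167) to (330,232), the tin at (383,201), the glue at (127,194) and the mallet near (150,230). The scene view agrees: strip (192,280)-(282,271), post cap (363,256).

```bash
cat > h.py <<'E'
import cv2,numpy as np
def ray(c,px,z):
    p=cv2.undistortPoints(np.float64(px).reshape(-1,1,2),c["mtx"],None).reshape(-1,2)
    R=cv2.Rodrigues(c["rvec"])[0];t=np.asarray(c["tvec"]).ravel()
    o=-R.T@t;d=np.c_[p,np.ones(len(p))]@R
    return o+d*((z-o[2])/d[:,2])[:,None]
def blob(m,near):
    n,l,s,ce=cv2.connectedComponentsWithStats(m.astype(np.uint8))
    i=1+np.argmin([np.hypot(*(ce[k]-near))+(1e4 if s[k,4]<30 else 0) for k in range(1,n)])
    return l==i
def boardmask(im,near):
    h=cv2.cvtColor(im,cv2.COLOR_BGR2HSV);
    return h
E
python3 - <<'E'
from h import *
for n,st,pc,tin,bd in(("top",(314,200),(270,100),(383,201),(235,180)),("scene",(237,276),(363,256),(198,353),(290,175))):
    c=dict(np.load(f"{n}0.npz"));h=cv2.cvtColor(c["img"],cv2.COLOR_BGR2HSV).astype(int)
    m=(h[...,1]<70)&(h[...,2]>130)
    b=blob(m,st);ys,xs=np.nonzero(b)
    P=ray(c,np.c_[xs,ys],.006)[:,:2]
    (cx,cy),(w,hh),a=cv2.minAreaRect(P.astype(np.float32)*1000)
    u,sv,vt=np.linalg.svd(P-P.mean(0),full_matrices=False);d=vt[0]*np.sign(vt[0][0])
    cen=P.mean(0);print(n,"strip",cen,w,hh,"ang",np.degrees(np.arctan2(d[1],d[0])),"post",cen+d*.425,"mark",cen-d*.025)
    b=blob(m,pc);ys,xs=np.nonzero(b);print(" cap",ray(c,[[(xs.min()+xs.max())/2,(ys.min()+ys.max())/2]],.205),b.sum())
    b=blob(m,tin);ys,xs=np.nonzero(b);print(" tin",ray(c,[[xs.mean(),ys.mean()]],.1),b.sum())
    print(h[bd[1],bd[0]],h[bd[1]+60,bd[0]-120])
    # board: dark, red-brown
    m=(h[...,0]<14)&(h[...,1]>120)&(h[...,2]<135)&(h[...,2]>45)
    b=blob(cv2.morphologyEx(m.astype(np.uint8),cv2.MORPH_OPEN,np.ones((3,3)))>0,bd);ys,xs=np.nonzero(b)
    P=ray(c,np.c_[xs,ys],.148)[:,:2].astype(np.float32);r=cv2.minAreaRect(P*1000);print(" board",r,cv2.boxPoints(r).tolist())
    o=c["img"].copy();o[b]=(0,255,0);cv2.imwrite(f"pics/m_{n}.png",o)
a=cv2.imread("pics/m_top.png")[60:260,150:420];cv2.imwrite("pics/m1.png",cv2.resize(a,None,fx=2.9,fy=2.9))
E
```

```text
top strip [ 0.50820733 -0.25396838] 332.324951171875 31.874069213867188 ang 26.80173681811964 post [ 0.88755049 -0.06233392] mark [ 0.48589303 -0.26524099]
 cap [[0.71678949 0.0435091  0.205     ]] 933
 tin [[ 0.49538064 -0.52617373  0.1       ]] 380
[ 14 150 199] [ 13 135 211]
 board ((557.5733642578125, 78.42424011230469), (161.49827575683594, 284.7578125), 61.20755386352539) [[393.9048767089844, 76.23322296142578], [643.4581298828125, -60.91700744628906], [721.2418212890625, 80.6152572631836], [471.6885986328125, 217.76548767089844]]
scene strip [ 0.50698058 -0.25500025] 330.0873718261719 32.93544387817383 ang 26.908288510467656 post [ 0.88596671 -0.06266067] mark [ 0.48468727 -0.26631434]
 cap [[ 0.83954557 -0.04940034  0.205     ]] 1050
 tin [[ 0.49490116 -0.53763526  0.1       ]] 511
[ 10 156  95] [ 12 139 150]
 board ((615.9513549804688, 74.90445709228516), (108.89248657226562, 403.2951354980469), 60.74153518676758) [[413.4186096191406, 125.95953369140625], [765.262939453125, -71.15101623535156], [818.484130859375, 23.849380493164062], [466.6397705078125, 220.95993041992188]]
```

View pics/m1.png

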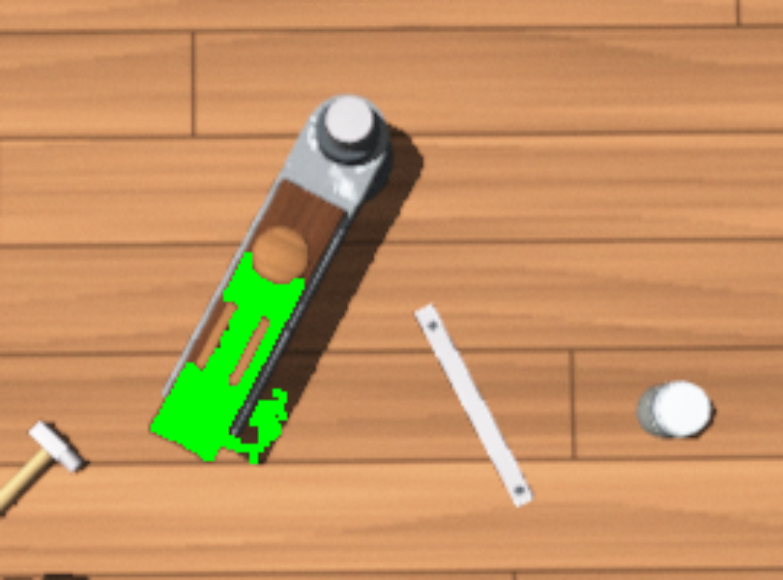

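The crop shows the top-view board mask mixing with shadow; the strip is clean (332 x 32 mm against 330 x 30). I'll check the colours and refine the arm angle.

Run:
```python
from h import *
z=lambda x,y:(int(150+x/2.9),int(60+y/2.9))
c=dict(np.load("top0.npz"));s=dict(np.load("scene0.npz"))
for nm,p in dict(board=(180,420),board2=(310,200),shadow=(390,220),shadow2=(290,430),disc=(280,255),wood=(550,300)).items():
    x,y=z(*p);print(nm,(x,y),c["img"][y,x],cv2.cvtColor(c["img"][y:y+1,x:x+1],cv2.COLOR_BGR2HSV)[0,0])
for nm,p in dict(board=(285,165),b2=(340,222),disc=(320,210),wood=(200,200),shad=(215,125)).items():
    x,y=p;print(nm,s["img"][y,x],cv2.cvtColor(s["img"][y:y+1,x:x+1],cv2.COLOR_BGR2HSV)[0,0])
print("cap",ray(c,[z(350,118)],.205),"corners",ray(c,[(150+a/2.9,60+b/2.9) for a,b in((150,430),(213,462),(348,213),(287,178))],.148))
print("glue",ray(c,[(127,194)],.09),"mallet",ray(c,[(169,214),(130,254)],.03))
a=c["img"][80:230,195:305];cv2.imwrite("pics/z.png",np.hstack([cv2.resize(a,None,fx=3.7,fy=3.7),cv2.resize(s["img"][135:295,245:390],(400,555))]))
```

```text
board (212, 204) [ 45  69 116] [ 10 156 116]
board2 (256, 128) [ 48  69 112] [ 10 146 112]
shadow (284, 135) [37 54 77] [ 13 132  77]
shadow2 (250, 208) [ 93 138 199] [ 13 136 199]
disc (246, 147) [ 89 145 210] [ 14 147 210]
wood (339, 163) [100 145 208] [ 13 132 208]
board [38 58 96] [ 10 154  96]
b2 [ 41  63 104] [ 10 154 104]
disc [ 65 109 167] [ 13 156 167]
wood [ 81 120 178] [ 12 139 178]
shad [24 36 54] [ 12 142  54]
cap [[ 0.89035413 -0.06226491  0.205     ]] corners [[ 0.46958343  0.21469178  0.148     ]
 [ 0.42449047  0.12792089  0.148     ]
 [ 0.77006544 -0.06305181  0.148     ]
 [ 0.82064159  0.0217695   0.148     ]]
glue [[0.53422894 0.53345594 0.09      ]] mallet [[0.45005602 0.37135008 0.03      ]
 [0.28091463 0.53772625 0.03      ]]
```

View pics/z.png

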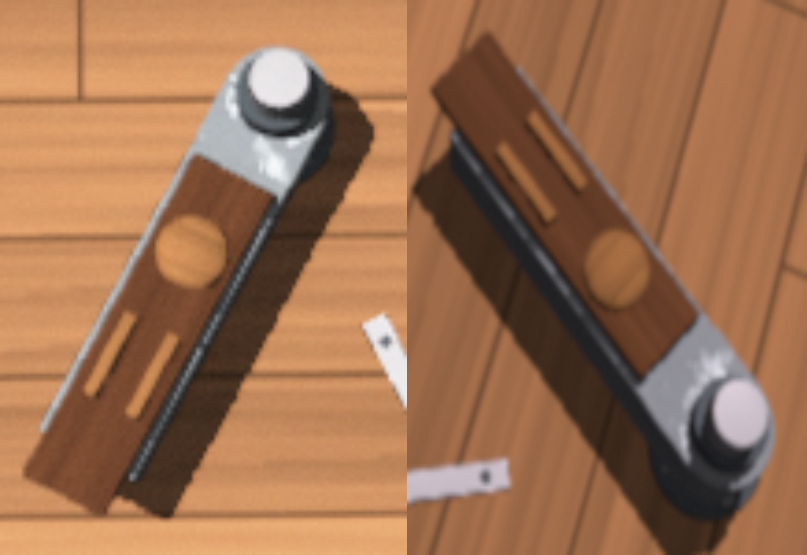

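```bash
cat >> h.py <<'E'
POST=np.array([.8875,-.0625])
def board(c,near=None):
    h=cv2.cvtColor(c["img"],cv2.COLOR_BGR2HSV).astype(int)
    m=((h[...,0]<=11)&(h[...,1]>135)&(h[...,2]<140)&(h[...,2]>82)).astype(np.uint8)
    P=np.argwhere(m)[:,::-1];W=ray(c,P,.148)[:,:2]-POST
    r=np.hypot(*W.T);m[:]=0;k=(r>.08)&(r<.54)&(W[:,0]<.05);m[P[k,1],P[k,0]]=1
    m=cv2.morphologyEx(m,cv2.MORPH_CLOSE,np.ones((3,3)));m=cv2.morphologyEx(m,cv2.MORPH_OPEN,np.ones((3,3)))
    cs=max(cv2.findContours(m,cv2.RETR_EXTERNAL,cv2.CHAIN_APPROX_NONE)[0],key=cv2.contourArea)
    hull=cv2.convexHull(cs).reshape(-1,2)
    W=ray(c,hull,.148)[:,:2]
    (cx,cy),(w,l),_=r=cv2.minAreaRect((W*1000).astype(np.float32))
    b=cv2.boxPoints(r)/1000;e=b[1]-b[0] if np.hypot(*(b[1]-b[0]))>.25 else b[2]-b[1]
    e=-e*np.sign(e[0]);cen=np.array([cx,cy])/1000
    d=cen-POST;a=lambda v:np.degrees(np.arctan2(v[1],v[0]))%360
    return cen.round(4),round(w),round(l),"axis",a(e).round(2),"cen",a(d).round(2),round(np.hypot(*d),4)
E
python3 - <<'E'
from h import *
for n in("top","scene"): print(n,board(dict(np.load(n+"0.npz"))))
E
```

```text
top (array([0.5717, 0.1088]), 97, 281, 'axis', np.float32(151.83), 'cen', np.float64(151.52), np.float64(0.3593))
scene (array([0.5717, 0.1074]), 102, 285, 'axis', np.float32(153.3), 'cen', np.float64(151.73), np.float64(0.3586))
```

servo_tool(linear=[[15,-15,0],[40,-42,0],[70,-74,0],[100,-104,0],[132,-136,0],[164,-168,0],[196,-200,0],[228,-234,0],[260,-266,0],[292,-300,0],[324,-333,0],[352,-362,0],[368,-380,0],[374,-385,-10],[374,-385,-35],[374,-385,-65],[374,-385,-95],[374,-385,-115],[374,-385,-123],[374,-385,-123]], turn=[[0,0,-3],[0,0,-9],[0,0,-17],[0,0,-25],[0,0,-33],[0,0,-42],[0,0,-51],[0,0,-60],[0,0,-69],[0,0,-78],[0,0,-86],[0,0,-93],[0,0,-97],[0,0,-97.8],[0,0,-97.8],[0,0,-97.8],[0,0,-97.8],[0,0,-97.8],[0,0,-97.8],[0,0,-97.8]], grip=[0,0,0,0,0,0,0,0,0,0,0,0,0,0,0,0,0,0,0,0])

```text
t: 2.6
position: [0.6014, 0.2245, 0.1078]
ee_rot: [-179.9, 0.0, 61.7]
ft_force: [0.2, 0.8, 2.0]
finger_gap: 0.0
finger_force: 0.0
```

```bash
cat >> h.py <<'E'
def P(th,off,r=.39):
    t=np.radians(th);return POST+r*np.array([np.cos(t),np.sin(t)])+off*np.array([np.sin(t),-np.cos(t)])
def rows(th,off,start,th0,z=None,r=.39):
    # rows of mm shifts and turns relative to commanded start xy
    L=[[int(round(v)) if 0 else round(float(v),1) for v in (P(a,o,r)-start)*1000]+[0] for a,o in zip(th,off)]
    print("linear",L);print("turn",[[0,0,round(float(a-th0),1)] for a in th])
E
python3 - <<'E'
from h import *
off=[.108,.100,.092,.085,.081,.077,.073,.070]+[.070]*32
inc=[0]*7+[.3,.6,.7,.8]+[.86]*29
th=151.6+np.cumsum(inc)
st=np.array([.6019,.2229])
rows(th[:20],off[:20],st,151.6)
print(th[19],P(th[19],.07))
rows(th[20:],off[20:],P(th[19],.07),th[19])
print(th[-1])
E
```

```text
linear [[-6.1, -4.9, 0], [-9.9, -11.9, 0], [-13.7, -19.0, 0], [-17.0, -25.1, 0], [-18.9, -28.7, 0], [-20.8, -32.2, 0], [-22.7, -35.7, 0], [-25.5, -40.0, 0], [-28.0, -43.2, 0], [-30.9, -47.1, 0], [-34.2, -51.5, 0], [-37.7, -56.3, 0], [-41.1, -61.2, 0], [-44.4, -66.2, 0], [-47.7, -71.1, 0], [-50.9, -76.2, 0], [-54.0, -81.2, 0], [-57.0, -86.4, 0], [-60.0, -91.5, 0], [-62.8, -96.7, 0]]
turn [[0, 0, 0.0], [0, 0, 0.0], [0, 0, 0.0], [0, 0, 0.0], [0, 0, 0.0], [0, 0, 0.0], [0, 0, 0.0], [0, 0, 0.3], [0, 0, 0.9], [0, 0, 1.6], [0, 0, 2.4], [0, 0, 3.3], [0, 0, 4.1], [0, 0, 5.0], [0, 0, 5.8], [0, 0, 6.7], [0, 0, 7.6], [0, 0, 8.4], [0, 0, 9.3], [0, 0, 10.1]]
161.74 [0.53907173 0.12617364]
linear [[-2.8, -5.3, 0], [-5.5, -10.5, 0], [-8.1, -15.9, 0], [-10.7, -21.2, 0], [-13.2, -26.7, 0], [-15.6, -32.1, 0], [-17.9, -37.6, 0], [-20.1, -43.1, 0], [-22.2, -48.6, 0], [-24.3, -54.2, 0], [-26.3, -59.8, 0], [-28.2, -65.5, 0], [-30.0, -71.1, 0], [-31.7, -76.8, 0], [-33.3, -82.5, 0], [-34.9, -88.3, 0], [-36.3, -94.1, 0], [-37.7, -99.8, 0], [-39.0, -105.6, 0], [-40.2, -111.5, 0]]
turn [[0, 0, 0.9], [0, 0, 1.7], [0, 0, 2.6], [0, 0, 3.4], [0, 0, 4.3], [0, 0, 5.2], [0, 0, 6.0], [0, 0, 6.9], [0, 0, 7.7], [0, 0, 8.6], [0, 0, 9.5], [0, 0, 10.3], [0, 0, 11.2], [0, 0, 12.0], [0, 0, 12.9], [0, 0, 13.8], [0, 0, 14.6], [0, 0, 15.5], [0, 0, 16.3], [0, 0, 17.2]]
178.94
```

servo_tool(linear=[[-6,-5,0],[-10,-12,0],[-13.7,-19,0],[-17,-25,0],[-18.9,-28.7,0],[-20.8,-32.2,0],[-22.7,-35.7,0],[-25.5,-40,0],[-28,-43.2,0],[-30.9,-47.1,0],[-34.2,-51.5,0],[-37.7,-56.3,0],[-41.1,-61.2,0],[-44.4,-66.2,0],[-47.7,-71.1,0],[-50.9,-76.2,0]], turn=[[0,0,0],[0,0,0],[0,0,0],[0,0,0],[0,0,0],[0,0,0],[0,0,0],[0,0,0.3],[0,0,0.9],[0,0,1.6],[0,0,2.4],[0,0,3.3],[0,0,4.1],[0,0,5],[0,0,5.8],[0,0,6.7]], grip=[0,0,0,0,0,0,0,0,0,0,0,0,0,0,0,0])

```text
t: 4.6
position: [0.5511, 0.147, 0.1083]
ee_rot: [-180.0, 0.0, 68.4]
ft_force: [0.4, 0.1, 0.1]
finger_gap: 0.0002
finger_force: 0.0
```

Run:
```python
from plant import robot
from h import *
for n in("top","scene"):
    c=robot.read_camera(n);s=robot.get_state();cv2.imwrite(f"pics/{n}1.png",c["img"]);print(s["t"],board(c))
p=s["position"][:2]-POST;print(s["position"],np.round(s["ft_force"],1),np.degrees(np.arctan2(p[1],p[0]))+360*(p[1]<0)+np.degrees(np.arcsin(.071/np.hypot(*p))))
```

```text
4.65 (array([0.5271, 0.1904]), 93, 212, 'axis', np.float32(262.79), 'cen', np.float64(144.94), np.float64(0.4403))
4.7 (array([0.4651, 0.0992]), 104, 93, 'axis', np.float32(248.64), 'cen', np.float64(159.06), np.float64(0.4522))
[0.55094208 0.14635475 0.10836743] [-0.3 -0.1 -0.7] 158.5039350127093
```

Run:
```python
import cv2,numpy as np
a=cv2.imread("pics/top1.png")[80:260,170:350];b=cv2.imread("pics/scene1.png")[110:310,180:390]
cv2.imwrite("pics/v1.png",np.hstack([cv2.resize(a,(400,400)),cv2.resize(b,(400,381))] if 0 else [cv2.resize(a,(400,400)),cv2.resize(b,(400,400))]))
```

```text
(no output)
```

View pics/v1.png

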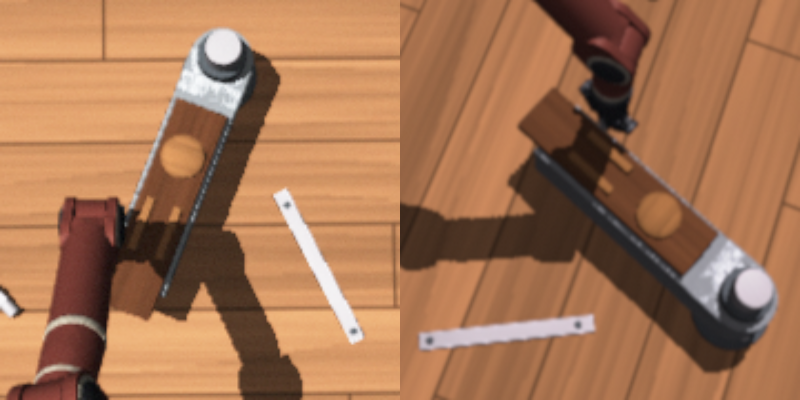

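Top view: the finger stands at the arm's left side, with a robot shadow across the near part of the board; the strip is clear. The round piece is isolated in both views (top crop 183,157; scene crop 660,215), so I'll use it for the angle.

```bash
cat >> h.py <<'E'
def disc(c):
    h=cv2.cvtColor(c["img"],cv2.COLOR_BGR2HSV).astype(int)
    m=((h[...,1]>110)&(h[...,2]>135)).astype(np.uint8)
    n,l,s,ce=cv2.connectedComponentsWithStats(m,connectivity=4);out=[]
    for i in range(1,n):
        x,y,w,hh,A=s[i]
        if 120<A<800 and .7<w/hh<1.4 and A/(w*hh)>.65:
            p=ray(c,[[ (x+x+w-1)/2,(y+y+hh-1)/2]],.160)[0][:2]-POST
            if .15<np.hypot(*p)<.33: out.append((round(np.degrees(np.arctan2(p[1],p[0]))%360,2),round(np.hypot(*p),4),A))
    return out
E
python3 - <<'E'
from h import *
for i in "01":
  for n in("top","scene"):
    c=dict(np.load(f"{n}0.npz"));c["img"]=cv2.imread(f"pics/{n}{i}.png");print(n,i,disc(c))
E
```

```text
top 0 [(np.float64(151.12), np.float64(0.2012), np.int32(309))]
scene 0 [(np.float64(151.81), np.float64(0.1988), np.int32(337))]
top 1 [(np.float64(158.05), np.float64(0.2011), np.int32(325))]
scene 1 [(np.float64(158.92), np.float64(0.2009), np.int32(381))]
```

Run:
```python
from h import *
th=158.3+np.cumsum([.5,.9]+[1.0]*14)
rows(th,[.07]*16,P(158.3,.07),158.3)
```

```text
linear [[-1.8, -2.9, 0], [-5.0, -8.3, 0], [-8.5, -14.3, 0], [-11.8, -20.3, 0], [-15.1, -26.4, 0], [-18.2, -32.6, 0], [-21.2, -38.8, 0], [-24.1, -45.1, 0], [-27.0, -51.4, 0], [-29.7, -57.8, 0], [-32.2, -64.2, 0], [-34.7, -70.6, 0], [-37.1, -77.1, 0], [-39.3, -83.7, 0], [-41.5, -90.3, 0], [-43.5, -96.9, 0]]
turn [[0, 0, 0.5], [0, 0, 1.4], [0, 0, 2.4], [0, 0, 3.4], [0, 0, 4.4], [0, 0, 5.4], [0, 0, 6.4], [0, 0, 7.4], [0, 0, 8.4], [0, 0, 9.4], [0, 0, 10.4], [0, 0, 11.4], [0, 0, 12.4], [0, 0, 13.4], [0, 0, 14.4], [0, 0, 15.4]]
```

servo_tool(linear=[[-1.8,-2.9,0],[-5,-8.3,0],[-8.5,-14.3,0],[-11.8,-20.3,0],[-15.1,-26.4,0],[-18.2,-32.6,0],[-21.2,-38.8,0],[-24.1,-45.1,0],[-27,-51.4,0],[-29.7,-57.8,0]], turn=[[0,0,0.5],[0,0,1.4],[0,0,2.4],[0,0,3.4],[0,0,4.4],[0,0,5.4],[0,0,6.4],[0,0,7.4],[0,0,8.4],[0,0,9.4]], grip=[0,0,0,0,0,0,0,0,0,0])

```text
t: 5.95
position: [0.5214, 0.0891, 0.1083]
ee_rot: [-180.0, 0.0, 77.8]
ft_force: [-0.6, -0.2, -0.1]
finger_gap: 0.0002
finger_force: 0.0
```

```bash
cat >> h.py <<'E'
def look(k):
    from plant import robot
    for n in("top","scene")*k:
        s=robot.get_state();c=robot.read_camera(n);print(round(s["t"],2),n,disc(c),np.round(s["ft_force"],1))
        cv2.imwrite(f"pics/{n}_{s['t']:.2f}.png",c["img"])
    s=robot.get_state();p=s["position"][:2]-POST;print(s["t"],s["position"],np.degrees(np.arctan2(p[1],p[0]))%360+np.degrees(np.arcsin(.071/np.hypot(*p))))
E
python3 -c "
from h import *
look(2)"
```

```text
5.95 top [(np.float64(167.52), np.float64(0.1997), np.int32(321))] [-0.6 -0.2 -0.1]
6.0 scene [(np.float64(168.07), np.float64(0.2027), np.int32(387))] [-0.  -1.4  0. ]
6.05 top [(np.float64(167.52), np.float64(0.1997), np.int32(321))] [-0.4 -0.1 -0.9]
6.1 scene [(np.float64(168.91), np.float64(0.2009), np.int32(391))] [-0.2  0.4 -0.2]
6.15 [0.52165116 0.0894914  0.10833744] 167.76385276432433
```

servo_tool(linear=[[1,6,20],[2,10,55],[2,10,95],[2,-5,122],[4,-40,127],[8,-80,127],[12,-122,127],[16,-164,127],[20,-206,127],[24,-248,127],[28,-290,127],[32,-330,127],[34,-358,120],[35,-368,95],[35,-369,60],[35,-369,25],[35,-369,5],[35,-369,0]], turn=[[0,0,0],[0,0,0],[0,0,0],[0,0,2],[0,0,6],[0,0,10],[0,0,14],[0,0,18],[0,0,22],[0,0,26],[0,0,30],[0,0,33],[0,0,35],[0,0,35.3],[0,0,35.3],[0,0,35.3],[0,0,35.3],[0,0,35.3]], grip=[0,0,0,0,0,0,0,0,0,0,0,0,0,0,0,0,0,0])

```text
t: 8.4
position: [0.556, -0.2785, 0.1066]
ee_rot: [-179.9, -0.2, 113.1]
ft_force: [0.2, 0.8, -0.1]
finger_gap: -0.0002
finger_force: 0.0
```

```bash
python3 -c "
from h import *
look(1)"
```

```text
8.4 top [(np.float64(187.21), np.float64(0.1994), np.int32(315))] [ 0.2  0.8 -0.1]
8.45 scene [(np.float64(187.49), np.float64(0.2009), np.int32(379))] [-0.6  0.1 -0.7]
8.5 [ 0.55676408 -0.27924415  0.10810638] 223.58203874099323
```

Run:
```python
from h import *
th=[201.8,200.2,198.5,197,196.2,196.4]+[196.8+.6*i for i in range(8)]
th+=list(th[-1]+np.cumsum([.58,.55,.52,.49,.46,.43]))
st=np.array([.5562,-.2801])
rows(th,[-.071]*20,st,203)
t2=th[-1]+np.cumsum([.4,.37,.34,.31,.28,.25,.22,.19,.16,.12,.08,.05]);print(t2[-1])
rows(t2,[-.071]*12,P(th[-1],-.071),th[-1])
```

```text
linear [[-4.4, 6.8, 0], [-10.2, 16.3, 0], [-16.0, 26.5, 0], [-20.9, 35.7, 0], [-23.4, 40.6, 0], [-22.8, 39.4, 0], [-21.5, 36.9, 0], [-19.6, 33.2, 0], [-17.7, 29.6, 0], [-15.7, 25.9, 0], [-13.7, 22.3, 0], [-11.6, 18.7, 0], [-9.5, 15.1, 0], [-7.4, 11.6, 0], [-5.2, 8.1, 0], [-3.2, 4.9, 0], [-1.3, 1.9, 0], [0.6, -0.9, 0], [2.3, -3.6, 0], [4.0, -6.1, 0]]
turn [[0, 0, -1.2], [0, 0, -2.8], [0, 0, -4.5], [0, 0, -6.0], [0, 0, -6.8], [0, 0, -6.6], [0, 0, -6.2], [0, 0, -5.6], [0, 0, -5.0], [0, 0, -4.4], [0, 0, -3.8], [0, 0, -3.2], [0, 0, -2.6], [0, 0, -2.0], [0, 0, -1.4], [0, 0, -0.9], [0, 0, -0.3], [0, 0, 0.1], [0, 0, 0.6], [0, 0, 1.0]]
206.8
linear [[1.6, -2.3, 0], [3.0, -4.4, 0], [4.4, -6.3, 0], [5.6, -8.0, 0], [6.8, -9.6, 0], [7.8, -11.0, 0], [8.7, -12.2, 0], [9.5, -13.3, 0], [10.2, -14.2, 0], [10.6, -14.8, 0], [11.0, -15.3, 0], [11.2, -15.6, 0]]
turn [[0, 0, 0.4], [0, 0, 0.8], [0, 0, 1.1], [0, 0, 1.4], [0, 0, 1.7], [0, 0, 1.9], [0, 0, 2.2], [0, 0, 2.4], [0, 0, 2.5], [0, 0, 2.6], [0, 0, 2.7], [0, 0, 2.8]]
```

servo_tool(linear=[[-4.4,6.8,0],[-10.2,16.3,0],[-16,26.5,0],[-20.9,35.7,0],[-23.4,40.6,0],[-22.8,39.4,0],[-21.5,36.9,0],[-19.6,33.2,0],[-17.7,29.6,0],[-15.7,25.9,0],[-13.7,22.3,0],[-11.6,18.7,0],[-9.5,15.1,0],[-7.4,11.6,0],[-5.2,8.1,0],[-3.2,4.9,0],[-1.3,1.9,0],[0.6,-0.9,0],[2.3,-3.6,0],[4,-6.1,0]], turn=[[0,0,-1.2],[0,0,-2.8],[0,0,-4.5],[0,0,-6],[0,0,-6.8],[0,0,-6.6],[0,0,-6.2],[0,0,-5.6],[0,0,-5],[0,0,-4.4],[0,0,-3.8],[0,0,-3.2],[0,0,-2.6],[0,0,-2],[0,0,-1.4],[0,0,-0.9],[0,0,-0.3],[0,0,0.1],[0,0,0.6],[0,0,1]], grip=[0,0,0,0,0,0,0,0,0,0,0,0,0,0,0,0,0,0,0,0])

```text
t: 11.0
position: [0.5607, -0.2856, 0.1083]
ee_rot: [-180.0, -0.0, 114.1]
ft_force: [-0.7, -0.3, 0.3]
finger_gap: 0.0002
finger_force: 0.0
```

servo_tool(linear=[[1.6,-2.3,0],[3,-4.4,0],[4.4,-6.3,0],[5.6,-8,0],[6.8,-9.6,0],[7.8,-11,0],[8.7,-12.2,0],[9.5,-13.3,0],[10.2,-14.2,0],[10.6,-14.8,0],[11,-15.3,0],[11.2,-15.6,0],[11.2,-15.6,0],[11.2,-15.6,0],[11.2,-15.6,0]], turn=[[0,0,0.4],[0,0,0.8],[0,0,1.1],[0,0,1.4],[0,0,1.7],[0,0,1.9],[0,0,2.2],[0,0,2.4],[0,0,2.5],[0,0,2.6],[0,0,2.7],[0,0,2.8],[0,0,2.8],[0,0,2.8],[0,0,2.8]], grip=[0,0,0,0,0,0,0,0,0,0,0,0,0,0,0])

```text
t: 12.88
position: [0.5718, -0.301, 0.1083]
ee_rot: [-180.0, -0.0, 116.8]
ft_force: [-0.7, -0.8, -0.3]
finger_gap: -0.0002
finger_force: 0.0
```

```bash
python3 -c "
from h import *
look(2)
import glob
a=sorted(glob.glob('pics/top_*.png'),key=lambda s:float(s[9:-4]))[-1];b=sorted(glob.glob('pics/scene_*.png'),key=lambda s:float(s[11:-4]))[-1]
a=cv2.imread(a)[80:260,220:400];b=cv2.imread(b)[190:390,170:390]
cv2.imwrite('pics/v2.png',np.hstack([cv2.resize(a,(400,400)),cv2.resize(b,(400,400))]))
"
```

```text
12.88 top [(np.float64(206.18), np.float64(0.1986), np.int32(311))] [-0.7 -0.8 -0.3]
12.93 scene [(np.float64(206.58), np.float64(0.2013), np.int32(390))] [ 0.1 -0.4 -0.7]
12.97 top [(np.float64(206.18), np.float64(0.1986), np.int32(309))] [-0.1 -0.3  0.8]
13.03 scene [(np.float64(206.12), np.float64(0.2011), np.int32(389))] [-0.7  0.3 -0.8]
13.075 [ 0.57180188 -0.3010983   0.10829715] 227.4172173432108
```

View pics/v2.png

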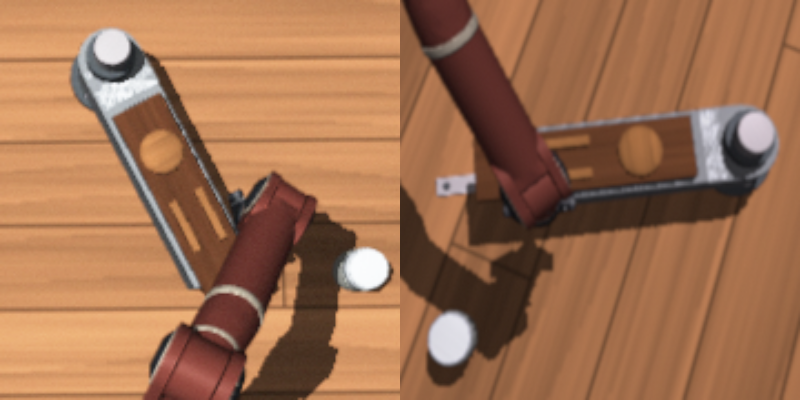

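Nearly lined up: the strip's near end shows at scene crop (455,185) ahead of the board, and the finger is by the arm's right side. I'll back off and measure the drift.

servo_tool(linear=[[2,-4,0],[6,-12,0],[12,-24,0],[18,-36,0],[22,-44,0],[22,-44,0]], turn=[[0,0,0],[0,0,0],[0,0,0],[0,0,0],[0,0,0],[0,0,0]], grip=[0,0,0,0,0,0])

```text
t: 13.82
position: [0.5937, -0.3463, 0.1081]
ee_rot: [-180.0, 0.0, 116.8]
ft_force: [-0.1, -0.5, -0.1]
finger_gap: -0.0
finger_force: 0.0
```

```bash
cat >> h.py <<'E'
def piece(c,ang):
    # angle of board + strip near end in the scene/top image
    pass
E
python3 -c "
from h import *
look(3)
c=dict(np.load('scene0.npz'));import glob
b=sorted(glob.glob('pics/scene_*.png'),key=lambda s:float(s[11:-4]))[-1]
t=sorted(glob.glob('pics/top_*.png'),key=lambda s:float(s[9:-4]))[-1]
cv2.imwrite('pics/v3.png',np.hstack([cv2.resize(cv2.imread(t)[80:220,250:370],(400,466)),cv2.resize(cv2.imread(b)[230:310,180:310],(400,246)).repeat(1,0) if 0 else cv2.copyMakeBorder(cv2.resize(cv2.imread(b)[230:310,180:310],(400,246)),0,220,0,0,0)]))
"
```

```text
13.82 top [(np.float64(206.18), np.float64(0.1986), np.int32(311))] [-0.1 -0.5 -0.1]
13.88 scene [(np.float64(206.16), np.float64(0.1995), np.int32(382))] [-1.  -0.1 -0.1]
13.93 top [(np.float64(206.18), np.float64(0.1986), np.int32(311))] [-0.  -0.   0.4]
13.97 scene [(np.float64(206.16), np.float64(0.1995), np.int32(380))] [ 0.1  0.5 -1. ]
14.03 top [(np.float64(206.18), np.float64(0.1986), np.int32(310))] [-0.2  0.4  0.5]
14.07 scene [(np.float64(206.16), np.float64(0.1995), np.int32(381))] [ 0.5  1.  -0.5]
14.125 [ 0.59386068 -0.34449498  0.10838156] 233.88467983529893
```

View pics/v3.png

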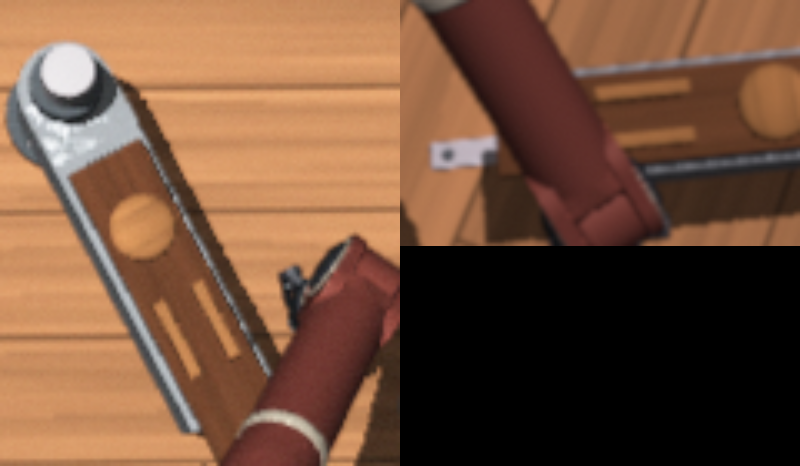

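servo_tool(linear=[[5,-10,20],[8,-18,60],[8,-25,105],[0,-35,140],[-20,-50,150],[-45,-65,150],[-75,-80,150],[-105,-95,150],[-135,-110,150],[-168,-125,150],[-200,-140,150],[-235,-155,150],[-270,-170,150],[-305,-182,150],[-340,-193,150],[-370,-202,150],[-385,-205,150],[-390,-205,150]], turn=[[0,0,0],[0,0,0],[0,0,0],[0,0,-3],[0,0,-6],[0,0,-10],[0,0,-14],[0,0,-18],[0,0,-22],[0,0,-26],[0,0,-30],[0,0,-34],[0,0,-38],[0,0,-42],[0,0,-46],[0,0,-50],[0,0,-50],[0,0,-50]], grip=[0,0,0,0,0,0,0,0,0,0,0,0,0,0,0,0,0,0])

```text
t: 16.38
position: [0.2026, -0.5496, 0.2577]
ee_rot: [-179.9, -0.1, 66.8]
ft_force: [0.6, -0.1, -0.4]
finger_gap: -0.0004
finger_force: 0.0
```

```bash
python3 -c "
from h import *
look(1)
from plant import robot
for n in ('top','scene'):
    c=robot.read_camera(n);np.savez(n+'9.npz',**c);print(n,board(c))
    h=cv2.cvtColor(c['img'],cv2.COLOR_BGR2HSV).astype(int)
    m=(h[...,1]<70)&(h[...,2]>120);ys,xs=np.nonzero(m);W=ray(c,np.c_[xs,ys],.006)[:,:2]-POST
    r=np.hypot(*W.T);a=np.degrees(np.arctan2(W[:,1],W[:,0]))%360
    k=(r>.51)&(r<.60)&(abs(a-206)<4);print('strip end',k.sum(),a[k].mean(),r[k].min(),r[k].max())
t=np.load('top9.npz')['img'];b=np.load('scene9.npz')['img']
cv2.imwrite('pics/v4.png',np.hstack([cv2.resize(t[80:250,240:385],(400,469)),cv2.resize(b[200:330,170:300],(400,469))]))
"
```

```text
16.38 top [(np.float64(206.18), np.float64(0.1986), np.int32(311))] [ 0.6 -0.1 -0.4]
16.43 scene [(np.float64(206.16), np.float64(0.1995), np.int32(364))] [-1.   0.4  1.6]
16.475 [ 0.20421356 -0.54949003  0.25793443] 220.33215293663153
top (array([ 0.5692, -0.2229]), 283, 99, 'axis', np.float32(205.52), 'cen', np.float64(206.75), np.float64(0.3564))
strip end 120 206.66337495429585 0.5102166952489835 0.5911730930270247
scene (array([ 0.5632, -0.225 ]), 276, 95, 'axis', np.float32(206.29), 'cen', np.float64(206.61), np.float64(0.3627))
strip end 167 206.7286497479425 0.514569049938571 0.5909720059936311
```

View pics/v4.png

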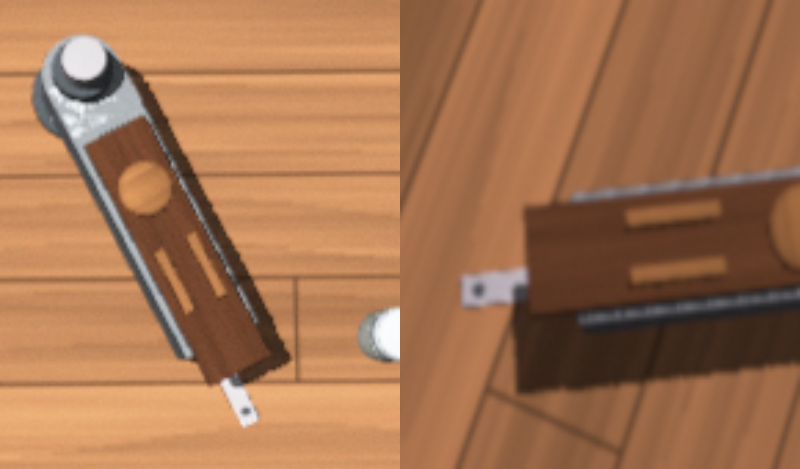

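Clear view now: the strip's near end comes out from under the board's end in both views, roughly central. I'll make a finer check of the board's centre line against the strip's.

```bash
python3 -c "
from h import *
g=np.stack(np.meshgrid(np.arange(.40,.486,.001),np.arange(-.09,.0901,.0005),indexing='ij'),-1)
gs=np.stack(np.meshgrid(np.arange(.535,.58,.001),np.arange(-.05,.0501,.0005),indexing='ij'),-1)
def samp(c,z,g,th=206.8):
    e=np.array([np.cos(np.radians(th)),np.sin(np.radians(th))]);n=np.array([e[1],-e[0]])
    W=POST+g[...,:1]*e+g[...,1:]*n;W=np.concatenate([W,np.full(W.shape[:2]+(1,),z)],-1).reshape(-1,3)
    p=cv2.projectPoints(W,c['rvec'],c['tvec'],c['mtx'],None)[0].reshape(g.shape).astype(np.float32)
    im=cv2.remap(c['img'],p[...,0],p[...,1],cv2.INTER_LINEAR)
    return cv2.cvtColor(im,cv2.COLOR_BGR2HSV).astype(int)
def mid(m,g):
    L=[];Wd=[]
    for i in range(len(m)):
        k=np.nonzero(m[i])[0]
        if len(k): L.append((g[i,k[0],1]+g[i,k[-1],1])/2);Wd.append(g[i,k[-1],1]-g[i,k[0],1])
    return np.median(L)*1e3,np.median(Wd)*1e3
for n in('top','scene'):
    c=dict(np.load(n+'9.npz'));h=samp(c,.148,g)
    b=mid((h[...,1]>125)&(h[...,2]<150)&(h[...,2]>80)&(h[...,0]<=12),g)
    h=samp(c,.006,gs);s=mid((h[...,1]<75)&(h[...,2]>110),gs)
    print(n,'board mid off @.443, width',b,'strip mid @.557',s, 'deg',np.degrees(b[0]/443),np.degrees(s[0]/557))
    c0=dict(np.load(n+'0.npz'));h=samp(c0,.148,g,151.6);b=mid((h[...,1]>125)&(h[...,2]<150)&(h[...,2]>80)&(h[...,0]<=12),g);print(' start',b,np.degrees(b[0]/443))
"
```

```text
top board mid off @.443, width (np.float64(-11.999999999999927), np.float64(123.50000000000011)) strip mid @.557 (np.float64(4.163336342344337e-14), np.float64(31.50000000000003)) deg -1.5520301448238911 4.28261402351461e-15
 start (np.float64(-0.24999999999991696), np.float64(94.25000000000009)) -0.03233396135048718
scene board mid off @.443, width (np.float64(9.00000000000009), np.float64(109.0000000000001)) strip mid @.557 (np.float64(-0.749999999999959), np.float64(32.00000000000003)) deg 1.164022608617937 -0.07714871568188401
 start (np.float64(-4.499999999999921), np.float64(125.75000000000011)) -0.5820113043089524
```

```bash
python3 -c "
from h import *
from scipy.ndimage import label
g=np.stack(np.meshgrid(np.arange(.435,.492,.001),np.arange(-.09,.0901,.0005),indexing='ij'),-1)
def run(c,th):
    e=np.array([np.cos(np.radians(th)),np.sin(np.radians(th))]);n=np.array([e[1],-e[0]])
    W=POST+g[...,:1]*e+g[...,1:]*n;W=np.concatenate([W,np.full(W.shape[:2]+(1,),.148)],-1).reshape(-1,3)
    p=cv2.projectPoints(W,c['rvec'],c['tvec'],c['mtx'],None)[0].reshape(g.shape).astype(np.float32)
    h=cv2.cvtColor(cv2.remap(c['img'],p[...,0],p[...,1],cv2.INTER_LINEAR),cv2.COLOR_BGR2HSV).astype(int)
    m=(h[...,1]>120)&(h[...,2]<155)&(h[...,2]>82);lo=[];hi=[]
    for r in m:
        l,_=label(r);k=np.nonzero(l==l[180])[0] if l[180] else [0,0];lo.append(g[0,k[0],1]);hi.append(g[0,k[-1],1])
    a,b=np.median(lo)*1e3,np.median(hi)*1e3;return a,b,'mid',(a+b)/2,'deg',np.degrees((a+b)/2/463)
for n in('top','scene'):
    print(n,run(dict(np.load(n+'9.npz')),206.8),'start',run(dict(np.load(n+'0.npz')),151.6))
"
```

```text
top (np.float64(-47.49999999999996), np.float64(52.50000000000013), 'mid', np.float64(2.5000000000000853), 'deg', np.float64(0.3093724595738892)) start (np.float64(-46.99999999999996), np.float64(49.50000000000013), 'mid', np.float64(1.2500000000000853), 'deg', np.float64(0.15468622978694987))
scene (np.float64(-44.99999999999996), np.float64(50.50000000000013), 'mid', np.float64(2.7500000000000853), 'deg', np.float64(0.34030970553127704)) start (np.float64(-47.49999999999996), np.float64(51.00000000000013), 'mid', np.float64(1.7500000000000853), 'deg', np.float64(0.21656072170172558))
```

The arm stands about 0.3° (2–3 mm at the tip) from the strip line. That is close to the 2 mm calibration error, and it hasn't moved for 3.5 s. With coasting this long, another nudge could make it worse, so I'll hold a second, check again and hand in.

servo_tool(linear=[[0,0,0],[0,0,0],[0,0,0],[0,0,0],[0,0,0],[0,0,0],[0,0,0],[0,0,0],[0,0,0],[0,0,0],[0,0,0],[0,0,0]], turn=[[0,0,0],[0,0,0],[0,0,0],[0,0,0],[0,0,0],[0,0,0],[0,0,0],[0,0,0],[0,0,0],[0,0,0],[0,0,0],[0,0,0]], grip=[0,0,0,0,0,0,0,0,0,0,0,0])

```text
t: 18.08
position: [0.2038, -0.5501, 0.2583]
ee_rot: [-180.0, -0.0, 66.8]
ft_force: [0.4, -0.3, 1.1]
finger_gap: 0.0002
finger_force: 0.0
```

```bash
python3 -c "
from h import *
look(1)
from plant import robot
print(robot.finish_job())"
```

```text
18.07 top [(np.float64(206.18), np.float64(0.1986), np.int32(311))] [ 0.4 -0.3  1.1]
18.12 scene [(np.float64(206.16), np.float64(0.1995), np.int32(364))] [-0.8  0.6 -0.1]
18.175 [ 0.20380141 -0.55011786  0.25829921] 220.34665887437797
the job is handed in; nothing more can be done
None
```

I swung the carrier over the index strip and handed the job in at about 18 s: by the cameras it stands about 0.3° (2–3 mm at the tip) short of exact line-up, had been still and released for over 4 s, and I left that gap because another nudge could have made it worse.

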